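# Calibrate the stockroom climate logger with its green cap

### The job

Calibrate the climate logger: first turn its dial until the pointer clicks in at the green mark, then snap the green cap onto the brass stud beside the dial, pressing on after the click until the cap is fully home and the sprung stud is pushed all the way down. Finish while still holding the cap pressed down like that with the gripper; do not let go. Leave the orange cap and the other things on the bench where they are.

Things in the scene. Friction and masses are not known exactly. Their poses are not given: they have to be found in the camera images.
- dial (a joint): rotary selector on the logger's top, rad, grows clockwise seen from above. Five click positions (detents) at 0, 0.45, 0.90, 1.35 and 1.80; the green mark is the fourth, 1.35. About 0.1 N m takes it over a click; let go, it settles into the nearest click. Starts in the first or the second.
- dial_grip (a point): grip bar of the dial: black, 52 mm long, 12 mm wide, 26 mm tall; the point is on the turning axis at half the bar's height (13 mm below its top, 13 mm above the disc of 54 mm diameter it stands on). Its x axis lies along the bar and points to the end with the white pointer line; z is up. 22 mm above the logger's top.
- green_mark (a point): green mark painted on the logger's top, 37.5 mm from the dial's axis: the dial is right when its pointer points at it (four other marks are white)
- port (a joint): how far the sprung stud is pushed down, m: 0 up, 0.005 down on its stop. Starts to move at about 3 N and is fully down at about 7 N; springs up again when let go.
- port_seat (a point): centre of the flat seat (aluminium flange, 48 mm diameter) round the foot of the brass stud, at the logger's other end from the dial; it sinks with the stud; z is up; 61 mm above the table when up, 56 mm when down. The stud stands 20 mm above the seat, 20 mm thick, its tapered top 12 mm across, with four sprung steel noses 9 mm above the seat. The logger is a fixed white box 160 x 280 x 50 mm.
- green_cap_center (a point): loose green cap, 57 mm tall, 60 g, standing mouth down on the bench: a skirt 42 mm in diameter and 27 mm tall, above it a round grip neck 26 mm in diameter and 30 mm tall, with a shoulder 8 mm wide between. The point is on its axis half-way up, 28.5 mm above its mouth rim; z is up. Any yaw fits the stud.
- green_cap: the same green cap, origin at the centre of its mouth rim (underside). The mouth is 24 mm wide; its lip snaps over the noses: it meets them with the rim about 12 mm above the seat, the stud goes down on its stop, the push needed rises to 10 to 15 N, then drops as it clicks; home, the rim stands on the seat.
- orange_cap_center (a point): loose orange cap of the same outer shape, not to be used; stands at least 95 mm (axis to axis) from the green one, either nearer or farther than it; point half-way up
- tape_roll: roll of brown tape, 96 mm across, 48 mm tall, leave alone
- screwdriver: screwdriver lying on the bench, 200 mm, leave alone
- marker: blue marker pen lying on the bench, 120 mm, leave alone
- carton: flat cardboard carton 160 x 240 x 50 mm beyond the logger, leave alone
Things that resemble listed ones, but are neither listed nor needed, are in the scene too. Of the things like the green_cap, leave any that is blue or purple; of the rest the smaller one is meant.

How it is judged:
On the way, in this order (a step that is already met when the one before it is completed fails the run):
1. the dial stands in the click at the green mark (value of joint dial between 1.23 and 1.47 rad), for 0.3 s.
2. the green cap is snapped home on the stud (z of green_cap_center in the frame of port_seat between 0.024 and 0.0305 m and horizontal distance between green_cap_center and port_seat below 0.004 m and angle between green_cap_center's own z axis and vertical below 0.12 rad), for 0.2 s.
At the end, for the whole second after the job is handed in: Dial within 0.12 rad of the green mark (1.35); green cap home on the stud (rim within 2 mm of the seat, centred within 4 mm, tilted less than 0.12 rad); the gripper's fingers still press it so that the sprung stud is more than 4 of its 5 mm down (all of step 1 and all of step 2 and value of joint port above 0.004 m and contact force between the fingers and green_cap above 2 N); the arm keeps its last pose, push and grip.
It fails at once if the orange cap is moved more than 30 mm (distance of orange_cap_center from where it was at the start of the episode above 0.03 m).
It fails at once if the tape roll is moved more than 30 mm (distance of tape_roll from where it was at the start of the episode above 0.03 m).
It fails at once if the screwdriver is moved more than 30 mm (distance of screwdriver from where it was at the start of the episode above 0.03 m).
It fails at once if the marker is moved more than 30 mm (distance of marker from where it was at the start of the episode above 0.03 m).
It fails at once if the carton is moved more than 30 mm (distance of carton from where it was at the start of the episode above 0.03 m).
It also fails if it takes over 61 s, if anything falls off the work surface, if the arm or the gripper's body presses on something with over 40 N, if the wrist force passes 120 N, or if a joint passes its speed limit or range.

### The arm

A 7-joint arm with a two-finger parallel gripper is mounted at the origin on the work surface. World frame = base frame: x ahead of the robot, y to its left, z up, the work surface at z = 0. Lengths are in m, angles in rad, forces in N, time in s.
With the tool pointing down it reaches from about 0.35 to 0.9 m from the base axis. Payload 8.1 kg.
Tool frame: the origin (TCP) lies midway between the tips of the shut fingers; the grasp point (between the pads) lies 19 mm behind it; z points along the fingers, y is the line along which they close (so a half turn about z gives the same grasp; the last joint's range is limited). The gripper opens to 92 mm and grips with 3 to 60 N. Pads are 19 mm wide; open, the fingers measure 130 mm over their backs; the gripper's body (75 mm by 190 mm) begins 47 mm behind the grasp point.
Start: joints at [-1.227, 0.434, 0.025, 1.573, -0.012, 1.134, -0.075], TCP at [0.27, 0.564, 0.227] pointing down, gripper open.
Joint ranges: [-2.62, 2.62], [-0.44, 2.09], [-1.27, 1.32], [0.08, 2.57], [-1.32, 4.46], [0.12, 2], [-2.74, 2.74]. Speed limits (rad/s): [2.22, 2.22, 3.01, 3.01, 3.14, 3.14, 3.14].

### API

Orientations are given as a rotation vector (axis times angle).
In Python, from cell import arm gives the robot as it stands.
- The arm moves only by the tool send_rows, never from a script. Its argument "increments" is a list of rows, each a list of 3 entries, a list of its own where there are three numbers: the finger opening in cm, from 0 to 9.18, then the shift along the tool's x, y, z in cm, then the turn, a rotation vector about the tool's x, y, z in rad. A call has 1 to 5 rows; each row shifts and turns the commanded pose from where the row before left it, along the tool's axes as they then stand; what a row does not reach is not made up. A row lasts 1/10 s, in which the tool goes at most 50 mm and 8.59 degrees, less where a joint would pass 70% of its speed; a pose out of reach is approached as far as the arm can. A call is refused whole if a number of a shift passes 5 or a number of a turn 0.15, either way. A call with a gripper value outside its range is refused whole. The fingers move at their own pace and stop on an object; "force" is the grip in N (left out, the last holds). Time passes only in rows, so rows that do not move let the fingers close. It gives the time, the measured TCP pose, the force, the opening and the grip force at its end, in the units of the state.
- arm.observe(): the state, without advancing time (a new reading comes with each control period).
- arm.get_image(name): name is "scene" or "side" or "wrist"; returns the picture (400x640x3 uint8, red, green, blue); there is no depth.
- arm.camera_params(name): a dict with "camera_matrix" (3x3 intrinsics, pixels), "R" (3x3) and "t" (3): a world point X has camera coordinates R X + t. Camera axes: x right, y down, z forward; pixel columns grow to the right and rows downward; lengths in m; the calibration is good to about 2 mm. The wrist camera is an equidistant fisheye: a pixel r from the principal point sees the ray r / f radians off the axis. A picture is of the moment at which its call begins: read the wrist's pose just before it. camera_params takes no time and is no camera call; for the wrist camera it gives the pose at the moment of the call.
- arm.sign_off(): hands the job in; it is judged then, once.
The state is a dict: "clock": time; "joints": joint angles; "dq": joint speeds; "joint_efforts": joint torques, N m; "position": TCP position; "ee_rot": TCP orientation; "force": force on the tool from outside, world axes, zero at the start; "ft_torque": the same for the moment, N m; "width": opening from 0.0 (shut) to 1.0 (fully open); "gripper_force": force on a finger pad.
Only numpy, scipy, OpenCV 4.12 (cv2) and the standard library are available. Lean on these libraries where they do the work, as an engineer would, in place of code of your own. Each camera call takes 0.05 s, during which the arm holds its last target. There are 200 camera calls.

## Working session

There is one attempt and no reset: what is moved stays moved. The work goes in short steps, Python scripts to look and compute and a tool call to move; the robot and the scene stay as the last step left them, time stands still between calls to the robot, and variables do not carry over. Pictures are saved under pics/ and viewed, at most 10 in all, crops included, and the job is handed in when it is done.

Besides the shell and the picture viewer there is one more tool, called after "Call:" by a JSON object that holds its "api" and its "payload", one argument or row to a line. send_rows: Moves the arm, as the interface text tells. Its arguments: {"type":"object","properties":{"increments":{"type":"array"},"force":{"type":"number"}},"required":["increments"]}

```bash
ls; mkdir -p pics; cat > h.py <<'E'
import numpy as np, cv2
from cell import arm
from scipy.spatial.transform import Rotation as Ro
def snap(n,f):
    p=arm.camera_params(n); im=arm.get_image(n); cv2.imwrite(f,im[:,:,::-1]); np.savez(f+'.npz',K=p['camera_matrix'],R=p['R'],t=p['t'],w=(n=='wrist')); return im
def ray(f,u,v):
    d=np.load(f+'.npz'); K,R,t=d['K'],d['R'],np.array(d['t']).ravel()
    x=(u-K[0,2])/K[0,0]; y=(v-K[1,2])/K[1,1]
    if d['w']:
        r=np.hypot(x,y); c=np.array([x/r*np.sin(r),y/r*np.sin(r),np.cos(r)]) if r>0 else np.array([0,0,1.])
    else: c=np.array([x,y,1.])
    return -R.T@t, R.T@c
def at(f,u,v,z):
    o,d=ray(f,u,v); return (o+d*(z-o[2])/d[2]).round(4)
def proj(f,X):
    d=np.load(f+'.npz'); K,R,t=d['K'],d['R'],np.array(d['t']).ravel(); c=R@np.array(X)+t
    if d['w']:
        r=np.arctan2(np.hypot(c[0],c[1]),c[2]); h=np.hypot(c[0],c[1])+1e-12; a=c[:2]/h*r
    else: a=c[:2]/c[2]
    return (a*[K[0,0],K[1,1]]+K[:2,2]).round(1)
E
python3 - <<'E'
from h import *
for n in('scene','side','wrist'): snap(n,f'pics/{n}0.png')
s=arm.observe(); print(s); print(Ro.from_rotvec(s['ee_rot']).as_matrix().round(3))
im=np.vstack([cv2.imread('pics/scene0.png'),cv2.imread('pics/side0.png')]); 
E
```

```text
pics
{'clock': 0.15, 'joints': array([-1.22659443,  0.43505892,  0.02499136,  1.57384788, -0.01159714,
        1.1339753 , -0.07506016]), 'dq': array([ 0.00017587, -0.0022241 , -0.00063608, -0.00214843, -0.00022183,
        0.0006882 , -0.00062547]), 'joint_efforts': array([ 3.32805233e-03, -6.68263292e+01,  9.86870863e-01, -3.14694965e+01,
       -6.03961595e-02,  3.93489632e-02,  1.26615428e-04]), 'position': array([0.26994733, 0.5632979 , 0.22614349]), 'ee_rot': array([-6.96045929e-01, -3.06337106e+00,  1.78420722e-03]), 'force': array([-0.29471992,  0.49119284, -0.28269853]), 'ft_torque': array([-0.00278991,  0.00758226, -0.01821083]), 'gripper_force': 0.0, 'width': 1.0039546289881704}
[[-0.902  0.432 -0.   ]
 [ 0.432  0.902 -0.001]
 [-0.    -0.001 -1.   ]]
```

View pics/scene0.png

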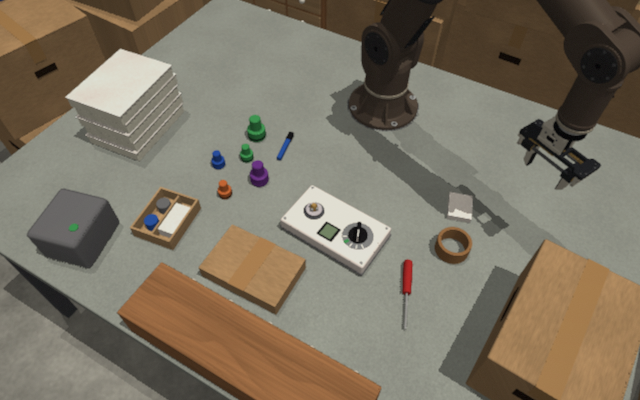

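View pics/side0.png

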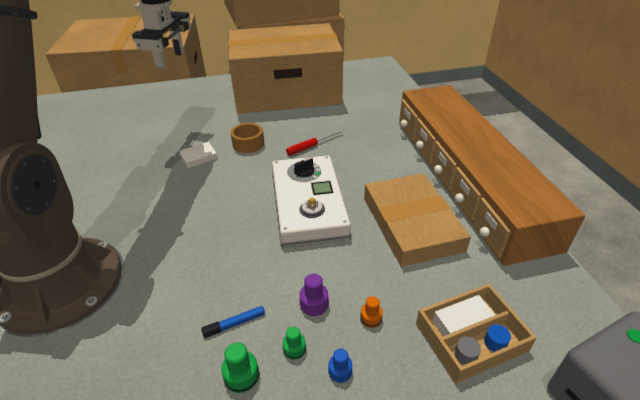

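The candidates are a large green cap (scene 256,128; side 240,368), a small green cap (scene 246,152; side 293,342), a blue one (side 340,365), a purple one (side 314,295) and the orange cap (side 372,311). The small green one fits the description: it is green, and it is the smaller one, about the size of the orange cap. I'll confirm this in enlarged crops.

```bash
python3 - <<'E'
from h import *
a=cv2.imread('pics/side0.png'); b=cv2.imread('pics/scene0.png')
A=cv2.resize(a[265:395,210:400],(400,274),interpolation=2); B=cv2.resize(a[150:245,265:355],None,fx=4,fy=4,interpolation=2)[:380]
C=cv2.resize(b[105:205,205:300],None,fx=4,fy=4,interpolation=2)[:300]; D=cv2.resize(b[180:275,275:395],None,fx=3.3,fy=3.3,interpolation=2)
o=np.zeros((600,800,3),np.uint8)
o[:274,:400]=A; o[280:280+300,:380]=C[:300]; o[:274,405:765]=cv2.resize(B,(360,274)) ; o[280:280+313,400:796]=D
cv2.imwrite('pics/crop1.png',o)
E
```

```text
Traceback (most recent call last):
ValueError: could not broadcast input array from shape (314,396,3) into shape (313,396,3)
```

```bash
python3 - <<'E'
from h import *
a=cv2.imread('pics/side0.png'); b=cv2.imread('pics/scene0.png')
o=np.zeros((600,800,3),np.uint8)
def put(im,u,v,w,h,x,y): o[y:y+h*4,x:x+w*4]=cv2.resize(im[v:v+h,u:u+w],(w*4,h*4),interpolation=2)
put(a,265,265,120,92,0,0)     # side caps
put(a,265,150,75,75,490,0)    # side logger
put(b,205,110,80,57,0,372)
put(b,275,180,118,72,325,305)
cv2.imwrite('pics/crop1.png',o)
E
```

```text
(no output)
```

View pics/crop1.png

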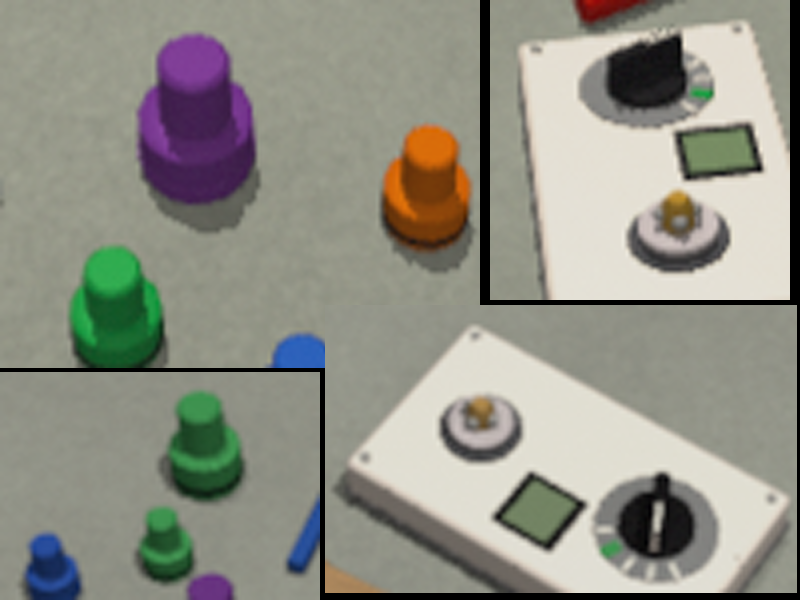

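```bash
python3 - <<'E'
from h import *
s='pics/scene0.png';d='pics/side0.png'
print('cap',at(d,293.2,330.3,.057),at(s,245.7,145.8,.057))
print('orange',at(d,265+431/4,265+146/4,.057))
print('dial',at(s,357.5,235.5,.051),'side',at(d,265+157/4,150+87/4,.051))
c=at(s,357.5,235.5,.051)
for p in [(677,570),(653,573),(628,567),(610,549),(603,530)]:
    q=at(s,275+(p[0]-325)/4,180+(p[1]-305)/4,.05); e=q-c; print(q,np.hypot(e[0],e[1]).round(4),np.arctan2(e[1],e[0]).round(2))
print('stud',at(s,275+(482-325)/4,180+(402-305)/4,.079),at(s,275+(481-325)/4,180+(425-305)/4,.061),'side',at(d,265+188/4,150+200/4,.079),at(d,265+188/4,150+226/4,.061))
for p in [(477,327),(362,457),(780,498)]: print('corner screw',at(s,275+(p[0]-325)/4,180+(p[1]-305)/4,.05))
print('tip line',at(s,275+(655-325)/4,180+(548-305)/4,.085),at(s,275+(661-325)/4,180+(480-305)/4,.085))
E
```

```text
cap [ 0.4556 -0.2732  0.057 ] [ 0.4484 -0.2734  0.057 ]
orange [ 0.6108 -0.2493  0.057 ]
dial [0.5688 0.1904 0.051 ] side [0.572  0.1837 0.051 ]
[0.592  0.2195 0.05  ] 0.0372 0.9
[0.6024 0.2063 0.05  ] 0.0372 0.44
[0.6068 0.1891 0.05  ] 0.038 -0.03
[0.6001 0.1714 0.05  ] 0.0366 -0.55
[0.5887 0.1598 0.05  ] 0.0365 -0.99
stud [0.5534 0.0414 0.079 ] [0.5601 0.0443 0.061 ] side [0.5602 0.0372 0.079 ] [0.5593 0.0353 0.061 ]
corner screw [ 0.4758 -0.0084  0.05  ]
corner screw [ 0.6206 -0.0192  0.05  ]
corner screw [0.5019 0.2556 0.05  ]
tip line [0.6046 0.2062 0.085 ] [0.5531 0.1844 0.085 ]
```

The small green cap is confirmed at about (0.452,-0.273). The dial is at about (0.57,0.187), with its pointer at the second mark (angle about 0.43). I'll go above the dial for a close look.

Call:
{"api": "send_rows", "payload": {
  "increments": [
    [9.1,[-4.3,-2.1,0.3],[0,0,0]],
    [9.1,[-4.3,-2.1,0.3],[0,0,0]],
    [9.1,[-4.3,-2.1,0.3],[0,0,0]],
    [9.1,[-4.3,-2.1,0.3],[0,0,0]],
    [9.1,[-4.3,-2.1,0.3],[0,0,0]]
  ]
}}

```text
clock: 0.65
position: [0.4194, 0.3743, 0.2116]
ee_rot: [-0.696, -3.064, 0.0]
force: [0.5, 0.7, 0.7]
width: 0.99
gripper_force: 0.0
```

Call:
{"api": "send_rows", "payload": {
  "increments": [
    [9.1,[-4.3,-2.1,0.3],[0,0,0]],
    [9.1,[-4.3,-2.1,0.3],[0,0,0]],
    [9.1,[-4.3,-2.1,0.3],[0,0,0]],
    [9.1,[-4.3,-2.1,0.3],[0,0,0]],
    [9.1,[-4.3,-2.1,0.3],[0,0,0]]
  ]
}}

```text
clock: 1.15
position: [0.5679, 0.1868, 0.1965]
ee_rot: [-0.696, -3.063, -0.0]
force: [1.4, 0.3, 0.1]
width: 0.992
gripper_force: 0.0
```

Call:
{"api": "send_rows", "payload": {
  "increments": [
    [9.1,[0,0,0],[0,0,-0.145]],
    [9.1,[0,0,0],[0,0,-0.145]],
    [9.1,[0,0,0],[0,0,-0.145]],
    [9.1,[0,0,0],[0,0,-0.145]],
    [9.1,[0,0,0],[0,0,-0.145]]
  ]
}}

```text
clock: 1.65
position: [0.5669, 0.1883, 0.1964]
ee_rot: [0.445, -3.109, 0.0]
force: [-0.3, -0.2, 0.0]
width: 0.994
gripper_force: 0.0
```

Call:
{"api": "send_rows", "payload": {
  "increments": [
    [9.1,[0,0,0],[0,0,-0.145]],
    [9.1,[0,0,0],[0,0,0]],
    [9.1,[0,0,0],[0,0,0]]
  ]
}}

```text
clock: 1.95
position: [0.567, 0.1883, 0.1966]
ee_rot: [0.653, -3.073, -0.0]
force: [0.7, -0.4, 0.6]
width: 0.99
gripper_force: 0.0
```

```bash
python3 - <<'E'
from h import *
s=arm.observe(); print(s['clock'],s['position'],Ro.from_rotvec(s['ee_rot']).as_matrix().round(3),s['joints'].round(2))
snap('wrist','pics/w1.png')
o=cv2.imread('pics/w1.png'); cv2.imwrite('pics/w1b.png',cv2.resize(o,(800,500),interpolation=2))
f='pics/w1.png'
for X in [(.57,.187,.085),(.556,.037,.08)]: print(proj(f,X))
E
```

```text
1.95 [0.5670103  0.18828119 0.19655169] [[-0.914 -0.406 -0.   ]
 [-0.406  0.914  0.   ]
 [ 0.     0.    -1.   ]] [-0.38  0.42 -0.04  1.68  0.02  1.05  1.56]
[325.4 205.1]
[185.4 128.4]
```

View pics/w1b.png

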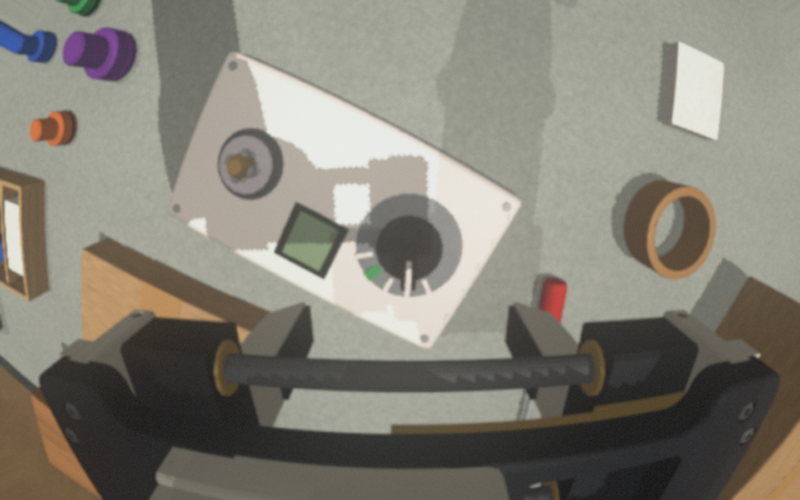

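The wrist picture shows the dial disc at about (409,248) and the pointer line running to (406,293), on the second mark. The green mark is at (373,272) and the stud at (240,166), with its flange at (250,163), in enlarged pixels.

```bash
python3 - <<'E'
from h import *
f='pics/w1.png'; P=lambda u,v,z: at(f,u/1.25,v/1.25,z)
c=P(409,232+14,.055);print('dial grey c',P(409,245,.05))
print('black disc',P(409,248,.059))
l=[P(408.5,263,.085),P(406,294,.085)];print('line',l, np.arctan2(*(l[1]-l[0])[[1,0]]))
c=P(409,245,.05)
for p in[(363,255),(373,272),(388,285),(426,285)]:
  q=P(*p,.05);e=q-c;print(q,np.hypot(*e[:2]),np.arctan2(e[1],e[0]))
print('stud',P(240,165,.079),P(250,163,.058))
o=cv2.imread(f);cv2.imwrite('pics/c2.png',np.hstack([cv2.resize(o[150:250,270:380],(440,400),interpolation=2),cv2.resize(o[90:170,160:240],(360,400)[:2],interpolation=2)]))
E
```

```text
dial grey c [0.5704 0.189  0.05  ]
black disc [0.5704 0.189  0.059 ]
line [array([0.5741, 0.1903, 0.085 ]), array([0.5973, 0.1985, 0.085 ])] 0.3397434710510888
[0.5936 0.1579 0.05  ] 0.03880012886576537 -0.9298725318825831
[0.604  0.1711 0.05  ] 0.03807059232531059 -0.4894937910582505
[0.6096 0.1871 0.05  ] 0.039246018906380825 -0.04843148508774353
[0.5965 0.2163 0.05  ] 0.037769034936042514 0.8078662919832734
stud [0.557  0.0444 0.079 ] [0.5573 0.0439 0.058 ]
```

View pics/c2.png

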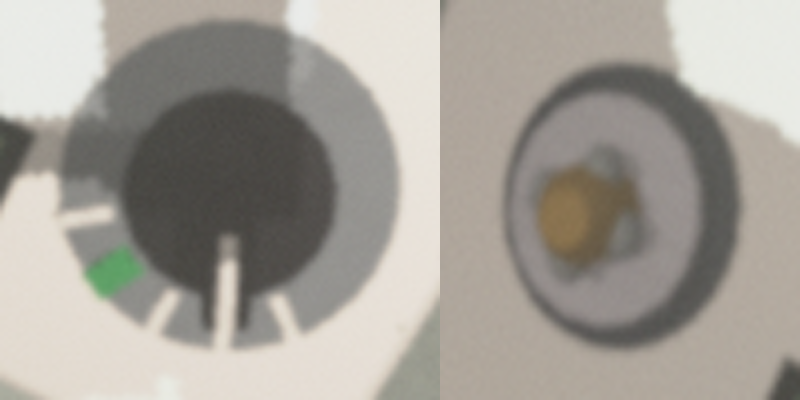

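Call:
{"api": "send_rows", "payload": {
  "increments": [
    [9.1,[-0.34,-0.07,3],[0,0,0]],
    [9.1,[0,0,4],[0,0,0]],
    [9.1,[0,0,3],[0,0,0]],
    [9.1,[0,0,2],[0,0,0]],
    [9.1,[0,0,1.1],[0,0,0]]
  ],
  "force": 30
}}

```text
clock: 2.5
position: [0.5694, 0.1889, 0.0638]
ee_rot: [0.655, -3.07, 0.001]
force: [-1.0, 0.7, 0.4]
width: 0.993
gripper_force: 0.0
```

Call:
{"api": "send_rows", "payload": {
  "increments": [
    [0,[0,0,0],[0,0,0]],
    [0,[0,0,0],[0,0,0]],
    [0,[0,0,0],[0,0,0]],
    [0,[0,0,0],[0,0,0]],
    [0,[0,0,0],[0,0,0]]
  ]
}}

```text
clock: 3.0
position: [0.5709, 0.1894, 0.0666]
ee_rot: [-0.659, 3.07, 0.0]
force: [0.8, 0.1, 0.2]
width: 0.608
gripper_force: 0.0
```

Call:
{"api": "send_rows", "payload": {
  "increments": [
    [0,[0,0,0],[0,0,0]],
    [0,[0,0,0],[0,0,0]],
    [0,[0,0,0],[0,0,0]],
    [0,[0,0,0],[0,0,0]],
    [0,[0,0,0],[0,0,0]]
  ]
}}

```text
clock: 3.5
position: [0.5705, 0.1892, 0.0657]
ee_rot: [0.66, -3.071, 0.0]
force: [-0.6, -0.3, 0.1]
width: 0.171
gripper_force: 0.0
```

Call:
{"api": "send_rows", "payload": {
  "increments": [
    [0,[0,0,0],[0,0,0]],
    [0,[0,0,0],[0,0,0]],
    [0,[0,0,0],[0,0,0]]
  ]
}}

```text
clock: 3.8
position: [0.5703, 0.1896, 0.0657]
ee_rot: [0.66, -3.071, -0.001]
force: [-1.6, 1.2, -0.1]
width: 0.128
gripper_force: 29.6
```

Call:
{"api": "send_rows", "payload": {
  "increments": [
    [0,[0,0,0],[0,0,0.1]],
    [0,[0,0,0],[0,0,0.1]],
    [0,[0,0,0],[0,0,0.1]],
    [0,[0,0,0],[0,0,0.1]],
    [0,[0,0,0],[0,0,0.1]]
  ]
}}

```text
clock: 4.3
position: [0.57, 0.1902, 0.0657]
ee_rot: [-0.126, -3.139, -0.001]
force: [-2.3, 4.4, 0.4]
width: 0.13
gripper_force: 29.9
```

Call:
{"api": "send_rows", "payload": {
  "increments": [
    [0,[0,0,0],[0,0,0.1]],
    [0,[0,0,0],[0,0,0.1]],
    [0,[0,0,0],[0,0,0.1]],
    [0,[0,0,0],[0,0,0.1]],
    [0,[0,0,0],[0,0,0]]
  ]
}}

```text
clock: 4.8
position: [0.5702, 0.1908, 0.0658]
ee_rot: [-0.743, -3.052, -0.002]
force: [-0.8, 3.9, -0.4]
width: 0.127
gripper_force: 29.9
```

Call:
{"api": "send_rows", "payload": {
  "increments": [
    [0,[0,0,0],[0,0,0]],
    [0,[0,0,0],[0,0,0]],
    [0,[0,0,0],[0,0,0]],
    [0,[0,0,0],[0,0,0]]
  ]
}}

```text
clock: 5.2
position: [0.5702, 0.1907, 0.0657]
ee_rot: [-0.736, -3.054, -0.002]
force: [-2.2, 6.9, -0.4]
width: 0.125
gripper_force: 29.9
```

```bash
python3 - <<'E'
from h import *
s=arm.observe(); print(s['ft_torque'],Ro.from_rotvec(s['ee_rot']).as_matrix().round(3)[:,0])
E
```

```text
[ 1.17893451  0.30412539 -0.05953863] [-0.89   0.456  0.001]
```

The dial turned about 0.9 rad, bar held between the pads. I'll release, lift and check.

Call:
{"api": "send_rows", "payload": {
  "increments": [
    [9.1,[0,0,0],[0,0,0]],
    [9.1,[0,0,0],[0,0,0]],
    [9.1,[0,0,0],[0,0,0]],
    [9.1,[0,0,0],[0,0,0]],
    [9.1,[0,0,0],[0,0,0]]
  ]
}}

```text
clock: 5.7
position: [0.5706, 0.1889, 0.0657]
ee_rot: [0.742, 3.053, -0.0]
force: [0.1, 0.6, 0.2]
width: 0.514
gripper_force: 0.0
```

Call:
{"api": "send_rows", "payload": {
  "increments": [
    [9.1,[0,0,-2],[0,0,0]],
    [9.1,[0,0,-4],[0,0,0]],
    [9.1,[0,0,-4],[0,0,0]],
    [9.1,[0,0,-3],[0,0,0]],
    [9.1,[0,0,0],[0,0,0]]
  ]
}}

```text
clock: 6.2
position: [0.573, 0.1898, 0.2005]
ee_rot: [0.741, 3.047, 0.007]
force: [0.8, -0.1, -0.7]
width: 0.949
gripper_force: 0.0
```

```bash
python3 - <<'E'
from h import *
s=arm.observe(); print(s['position'],Ro.from_rotvec(s['ee_rot']).as_matrix().round(3))
snap('wrist','pics/w2.png'); f='pics/w2.png'
print(proj(f,(.5704,.189,.08)),proj(f,(.557,.0442,.07)))
c=proj(f,(.5704,.189,.07)).astype(int);o=cv2.imread(f)
cv2.imwrite('pics/c3.png',cv2.resize(o[c[1]-100:c[1]+80,max(0,c[0]-180):c[0]+60],None,fx=3,fy=3,interpolation=2)); print(c-[180,100])
E
```

```text
[0.57301996 0.18977159 0.2004607 ] [[-0.888  0.459  0.007]
 [ 0.459  0.888  0.003]
 [-0.005  0.006 -1.   ]]
[324.5 196.7] [199.8 243.4]
[144  93]
```

View pics/c3.png

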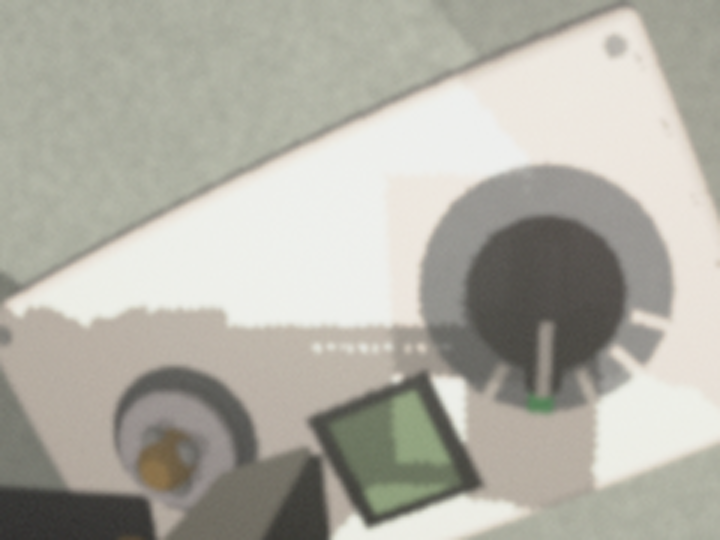

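The pointer at (545,360) points at the green mark at (540,403), so the dial is set. Next I'll check the clearances around the cap.

```bash
python3 - <<'E'
from h import *
s='pics/scene0.png';d='pics/side0.png'
g=np.array([.4525,-.273])
for n,u,v,z in[('biggreen',236,352,.08),('purple',313,281,.08),('blue',341,355,.057),('orange',372.5,302,.057),('marker end',205,329,.01),('marker end2',264,312,.01)]:
    q=at(d,u,v,z)[:2]-g; print(n,q,np.hypot(*q).round(3),np.degrees(np.arctan2(q[1],q[0])).round())
f='pics/w2.png'; print('stud w2',at(f,144+160/3,93+465/3,.08),at(f,144+178/3,93+446/3,.06))
E
```

```text
biggreen [-0.0968 -0.032 ] 0.102 -162.0
purple [0.0576 0.0799] 0.098 54.0
blue [ 0.0719 -0.0663] 0.098 -43.0
orange [0.1575 0.0227] 0.159 8.0
marker end [-0.155   0.0742] 0.172 154.0
marker end2 [-0.0413  0.0846] 0.094 116.0
stud w2 [0.5581 0.0447 0.08  ] [0.5592 0.0431 0.06  ]
```

Call:
{"api": "send_rows", "payload": {
  "increments": [
    [6,[0,0,0],[0,0,-0.1325]],
    [6,[0,0,0],[0,0,-0.1325]],
    [6,[0,0,0],[0,0,-0.1325]],
    [6,[0,0,0],[0,0,-0.1325]],
    [6,[0,0,0],[0,0,0]]
  ]
}}

```text
clock: 6.75
position: [0.5698, 0.1887, 0.1944]
ee_rot: [0.086, -3.138, 0.001]
force: [0.3, -0.7, -0.7]
width: 0.662
gripper_force: 0.0
```

Call:
{"api": "send_rows", "payload": {
  "increments": [
    [6,[1.45,-4.56,0],[0,0,0]],
    [6,[1.45,-4.56,0],[0,0,0]],
    [6,[1.45,-4.56,0],[0,0,0]],
    [6,[1.45,-4.56,0],[0,0,0]],
    [6,[1.45,-4.56,0],[0,0,0]]
  ]
}}

```text
clock: 7.25
position: [0.509, -0.044, 0.1951]
ee_rot: [0.077, -3.14, -0.0]
force: [1.3, -0.9, -0.0]
width: 0.655
gripper_force: 0.0
```

Call:
{"api": "send_rows", "payload": {
  "increments": [
    [6,[1.45,-4.56,0],[0,0,0]],
    [6,[1.45,-4.56,0],[0,0,0]],
    [6,[1.45,-4.56,0],[0,0,0]],
    [6,[1.45,-4.56,0],[0,0,0]],
    [6,[1.45,-4.56,0],[0,0,0]]
  ]
}}

```text
clock: 7.75
position: [0.4488, -0.2753, 0.1952]
ee_rot: [0.077, -3.14, -0.001]
force: [0.4, -0.0, 0.0]
width: 0.654
gripper_force: 0.0
```

Call:
{"api": "send_rows", "payload": {
  "increments": [
    [6,[0,0,0],[0,0,0]],
    [6,[0,0,0],[0,0,0]]
  ]
}}

```text
clock: 7.95
position: [0.449, -0.2747, 0.195]
ee_rot: [0.073, -3.14, -0.001]
force: [0.1, 1.1, 0.1]
width: 0.653
gripper_force: 0.0
```

```bash
python3 - <<'E'
from h import *
s=arm.observe(); print(s['position'],Ro.from_rotvec(s['ee_rot']).as_matrix().round(3),s['joints'].round(2))
snap('wrist','pics/w3.png'); f='pics/w3.png'
c=proj(f,(.4525,-.273,.057));print(c)
o=cv2.imread(f); cv2.imwrite('pics/w3b.png',cv2.resize(o,(800,500),interpolation=2))
E
```

```text
[ 0.44898486 -0.27468592  0.19498905] [[-0.999 -0.047 -0.001]
 [-0.047  0.999  0.   ]
 [ 0.001  0.001 -1.   ]] [ 0.22  0.31  0.29  1.87 -0.11  0.98  2.18]
[329.2 198.3]
```

View pics/w3b.png

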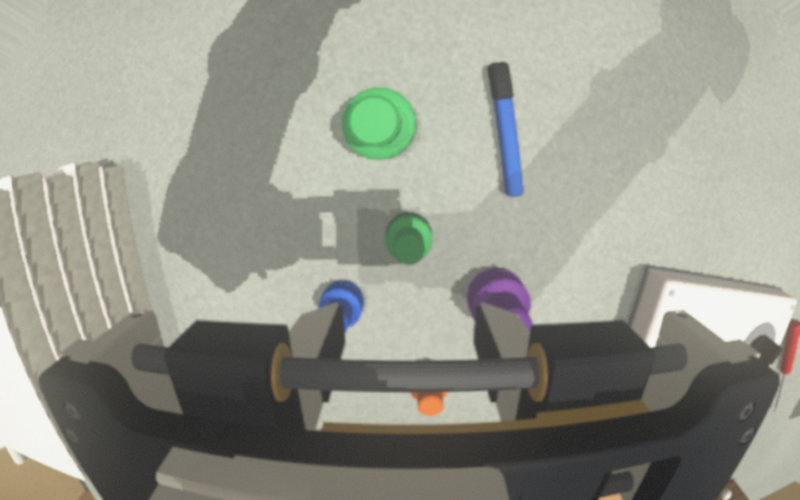

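The green cap's top is at (408,245) and its skirt centre at (409,238), in enlarged pixels, with clear space along the finger line.

```bash
python3 - <<'E'
from h import *
f='pics/w3.png'
o=cv2.imread(f); h=cv2.cvtColor(o,cv2.COLOR_BGR2HSV)
m=((h[...,0]>50)&(h[...,0]<80)&(h[...,1]>90)).astype(np.uint8); n,l,st,c=cv2.connectedComponentsWithStats(m)
for i in range(1,n):
    if st[i,4]>200: print(st[i],c[i])
print(at(f,408/1.25,245/1.25,.057),at(f,409/1.25,236/1.25,.027))
R=Ro.from_rotvec(arm.observe()['ee_rot']).as_matrix()
t=at(f,408/1.25,245/1.25,.057);print(R.T@(np.array([t[0],t[1],.031])-arm.observe()['position']))
E
```

```text
[ 275   71   57   56 2559] [302.88081282  98.43767097]
[310 173  35  36 654] [328.73547401 190.33792049]
[ 0.4503 -0.2759  0.057 ] [ 0.4506 -0.2751  0.027 ]
[-0.00057668 -0.00291107  0.164048  ]
```

Call:
{"api": "send_rows", "payload": {
  "increments": [
    [6,[-0.1,-0.1,4],[0,0,0]],
    [6,[0,0,4],[0,0,0]],
    [6,[0,0,4],[0,0,0]],
    [6,[0,0,3],[0,0,0]],
    [6,[0,0,1.4],[0,0,0]]
  ],
  "force": 40
}}

```text
clock: 8.5
position: [0.4502, -0.2716, 0.0287]
ee_rot: [0.086, -3.137, -0.004]
force: [0.2, -0.1, -0.2]
width: 0.652
gripper_force: 0.0
```

Call:
{"api": "send_rows", "payload": {
  "increments": [
    [0,[0,0,0],[0,0,0]],
    [0,[0,0,0],[0,0,0]],
    [0,[0,0,0],[0,0,0]],
    [0,[0,0,0],[0,0,0]],
    [0,[0,0,0],[0,0,0]]
  ]
}}

```text
clock: 9.0
position: [0.4515, -0.2749, 0.0326]
ee_rot: [-0.083, 3.139, -0.001]
force: [0.2, 0.3, 2.2]
width: 0.272
gripper_force: 40.1
```

Call:
{"api": "send_rows", "payload": {
  "increments": [
    [0,[0,0,0],[0,0,0]],
    [0,[0,0,0],[0,0,0]],
    [0,[0,0,0],[0,0,0]],
    [0,[0,0,0],[0,0,0]]
  ]
}}

```text
clock: 9.4
position: [0.4516, -0.2749, 0.0325]
ee_rot: [-0.083, 3.139, -0.0]
force: [0.7, 0.6, 7.0]
width: 0.278
gripper_force: 40.0
```

Call:
{"api": "send_rows", "payload": {
  "increments": [
    [0,[0,0,-2],[0,0,0]],
    [0,[0,0,-4],[0,0,0]],
    [0,[0,0,-4],[0,0,0]],
    [0,[0,0,-4],[0,0,0]],
    [0,[0,0,0],[0,0,0]]
  ]
}}

```text
clock: 9.9
position: [0.4535, -0.2766, 0.1769]
ee_rot: [-0.082, 3.132, -0.006]
force: [0.3, 0.4, -0.7]
width: 0.278
gripper_force: 40.0
```

Call:
{"api": "send_rows", "payload": {
  "increments": [
    [0,[-1.75,4.48,0],[0,0,0]],
    [0,[-1.75,4.48,0],[0,0,0]],
    [0,[-1.75,4.48,0],[0,0,0]],
    [0,[-1.75,4.48,0],[0,0,0]],
    [0,[-1.75,4.48,0],[0,0,0]]
  ]
}}

```text
clock: 10.4
position: [0.5264, -0.0447, 0.1714]
ee_rot: [0.083, -3.14, -0.0]
force: [1.3, 0.1, -0.6]
width: 0.273
gripper_force: 40.0
```

Call:
{"api": "send_rows", "payload": {
  "increments": [
    [0,[-1.75,4.48,0],[0,0,0]],
    [0,[-1.75,4.48,0],[0,0,0]],
    [0,[0,0,0],[0,0,0]],
    [0,[0,0,0],[0,0,0]],
    [0,[0,0,0],[0,0,0]]
  ]
}}

```text
clock: 10.9
position: [0.5561, 0.0435, 0.1713]
ee_rot: [0.081, -3.14, 0.001]
force: [0.9, 0.0, -0.9]
width: 0.275
gripper_force: 40.0
```

```bash
python3 - <<'E'
from h import *
s=arm.observe(); print(s['position'],s['width'],s['force'],Ro.from_rotvec(s['ee_rot']).as_matrix().round(3))
for n in('wrist','scene','side'): snap(n,f'pics/{n}4.png'); print(n,proj(f'pics/{n}4.png',(.558,.0442,.079)),proj(f'pics/{n}4.png',s['position']))
w=cv2.imread('pics/wrist4.png')[110:310,200:450]; a=cv2.imread('pics/scene4.png');b=cv2.imread('pics/side4.png')
o=np.zeros((600,800,3),np.uint8); o[:320,:400]=cv2.resize(w,(400,320))
p=cv2.resize(a[120:270,265:365],(400,600),interpolation=2); q=cv2.resize(b[110:240,250:383],(400,280)[:1]+(280,),interpolation=2)
o[:,400:]=p;o[320:,:]=np.where(o[320:,:]>0,o[320:,:],0);o[320:,:400]=q; cv2.imwrite('pics/c4.png',o)
E
```

```text
[0.5560846  0.04346064 0.17130007] 0.27512812569405626 [ 0.9272836   0.02808501 -0.9044837 ] [[-0.999 -0.052 -0.001]
 [-0.052  0.999 -0.001]
 [ 0.001 -0.001 -1.   ]]
wrist [328.7 211.3] [328.  259.5]
scene [314.3 205.8] [314.3 184.8]
side [310.4 198.2] [308.4 166.1]
```

View pics/c4.png

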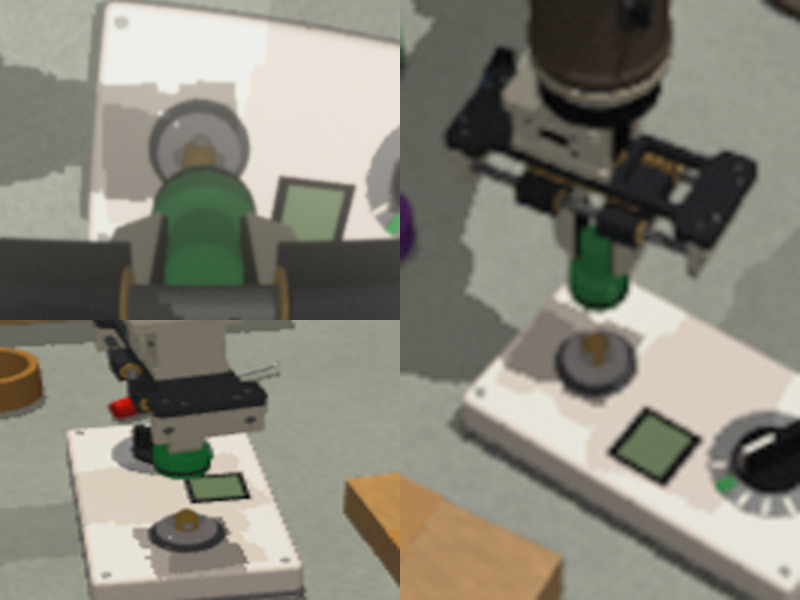

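The cap is held upright over the stud. In the wrist crop the flange centre is at (199,145). In the scene crop the cap's skirt bottom is centred at about (600,287) and the flange at (596,360).

```bash
python3 - <<'E'
from h import *
print('flange w4',at('pics/wrist4.png',200+199/1.6,110+145/1.6,.06))
S='pics/scene4.png'; D='pics/side4.png'
print('scene flange',at(S,265+596/4,120+360/4,.06),'stud top',at(S,265+597/4,120+340/4,.08),'cap rim',at(S,265+600/4,120+287/4,.139))
k=133/400;k2=130/280
print('side flange',at(D,250+187*k,110+(530-320)*k2,.06),'top',at(D,250+186*k,110+(517-320)*k2,.08),'cap rim',at(D,250+182*k,110+(460-320)*k2,.139))
print(proj(S,(.5555,.0435,.139)),proj(S,(.558,.0442,.061)))
E
```

```text
flange w4 [0.5544 0.0402 0.06  ]
scene flange [0.4143 0.2935 0.06  ] stud top [0.4127 0.2901 0.08  ] cap rim [0.4148 0.2829 0.139 ]
side flange [0.5591 0.0329 0.06  ] top [0.5585 0.0312 0.08  ] cap rim [0.562  0.0529 0.139 ]
[314.5 192.1] [314.3 209.5]
```

```bash
python3 - <<'E'
from h import *
def brass(f,box):
    u0,v0,u1,v1=box;o=cv2.imread(f)[v0:v1,u0:u1];h=cv2.cvtColor(o,cv2.COLOR_BGR2HSV)
    m=(h[...,0]>8)&(h[...,0]<24)&(h[...,1]>90); ys,xs=np.nonzero(m); print(f,len(xs),xs.min()+u0,xs.max()+u0,xs.mean()+u0,ys.min()+v0,ys.max()+v0,ys.mean()+v0)
brass('pics/wrist4.png',(290,170,360,216))
brass('pics/scene4.png',(300,195,330,220))
brass('pics/side4.png',(295,180,330,220))
brass('pics/scene0.png',(300,195,330,220))
brass('pics/side0.png',(295,180,330,220))
g=cv2.cvtColor(cv2.imread('pics/wrist4.png'),cv2.COLOR_BGR2GRAY)
for v in(196,200,204): print(v,g[v,285:365])
h=cv2.cvtColor(cv2.imread('pics/wrist4.png'),cv2.COLOR_BGR2HSV)
m=(h[...,0]>50)&(h[...,0]<85)&(h[...,1]>100)
for v in(222,230,238,250,270): x=np.nonzero(m[v,280:380])[0]+280; print('cap row',v,x.min(),x.max())
f='pics/scene0.png'; 
for z in(.081,.07,.061): print(proj(f,(.558,.0442,z)),proj('pics/side0.png',(.558,.0442,z)),proj(f,(.558,.041,z)),proj('pics/side0.png',(.558,.041,z)),proj('pics/wrist4.png',(.558,.041,z)))
for z in (.139,.166,.196): print(proj('pics/wrist4.png',(.5555,.0435,z)))
E
```

```text
pics/wrist4.png 51 317 330 323.1372549019608 206 211 208.90196078431373
pics/scene4.png 30 311 316 313.6 203 210 206.4
pics/side4.png 56 308 315 311.2857142857143 198 207 202.30357142857142
pics/scene0.png 30 311 316 313.6 203 210 206.16666666666666
pics/side0.png 56 308 315 311.3392857142857 198 207 202.03571428571428
196 [149 149 151 149 149 148 147 135 115  96  86  84  86  84  96 111 122 130
 129 130 128 129 129 131 130 129 131 129 131 130 130 129 129 128 122 119
 113 110 111 113 113 113 113 114 113 118 125 130 131 131 131 130 132 131
 131 130 133 132 132 132 133 131 125 118 111 110 110 109 116 134 172 211
 223 226 227 227 226 226 226 226]
200 [146 149 148 149 148 149 143 132 103  85  80  81  85  93 110 121 127 128
 127 127 128 128 128 128 129 128 128 129 124 121 115 106 101 102 100 104
 104 105 109 109 112 111 112 110 108 106 108 114 121 127 130 130 130 131
 130 130 130 131 132 131 132 129 129 127 119 113 109 108 108 117 146 192
 218 225 226 226 227 226 227 227]
204 [148 147 147 148 147 149 142 128 101  84  81  85  90 103 118 123 125 126
 125 124 125 123 125 121 116 112 108 107 108 104  98  96  99  99 100 100
 100  99 100 101 102 103 102 104 103 103 101 101 101 108 117 125 127 129
 128 129 130 131 131 129 128 130 131 130 125 116 111 106 108 115 142 185
 214 224 226 226 226 226 227 226]Traceback (most recent call last):
  File "<stdin>", line 14, in <module>
    return umr_minimum(a, axis, None, out, keepdims, initial, where)
ValueError: zero-size array to reduction operation minimum which has no identity
```

```bash
python3 - <<'E'
from h import *
f='pics/wrist4.png'; o=cv2.imread(f).astype(int)
for v in range(220,290,8):
    x=np.nonzero(o[v,280:380,1]-o[v,280:380,2]>25)[0]+280; print(v,x.min() if len(x) else None,x.max() if len(x) else None)
for y in(.038,.040,.042,.044): print(y,[proj(f,(.558,y,z)) for z in(.081,.061)],proj('pics/side0.png',(.558,y,.076)),proj('pics/scene0.png',(.558,y,.076)))
for z in (.139,.166,.196): print(proj(f,(.5555,.0435,z)))
E
```

```text
220 318 323
228 305 343
236 300 354
244 302 351
252 306 348
260 307 347
268 305 348
276 304 351
284 303 351
0.038 [array([321.3, 211.7]), array([321.7, 204.6])] [311.  200.9] [312.4 205.5]
0.04 [array([323.7, 211.8]), array([323.9, 204.7])] [310.8 200.4] [313.  205.8]
0.042 [array([326. , 211.9]), array([326.2, 204.8])] [310.6 199.8] [313.6 206.1]
0.044 [array([328.4, 212. ]), array([328.4, 205. ])] [310.5 199.3] [314.2 206.4]
[328.1 236.3]
[328.2 254.5]
[328.2 281.2]
```

Call:
{"api": "send_rows", "payload": {
  "increments": [
    [0,[-0.22,-0.3,1.5],[0,0,0]],
    [0,[0,0,2.5],[0,0,0]],
    [0,[0,0,1.3],[0,0,0]],
    [0,[0,0,0],[0,0,0]],
    [0,[0,0,0],[0,0,0]]
  ],
  "force": 50
}}

```text
clock: 11.55
position: [0.5591, 0.0416, 0.1191]
ee_rot: [0.082, -3.14, 0.0]
force: [0.5, 0.1, -0.1]
width: 0.271
gripper_force: 50.0
```

Call:
{"api": "send_rows", "payload": {
  "increments": [
    [0,[0,0,0.2],[0,0,0]],
    [0,[0,0,0.2],[0,0,0]],
    [0,[0,0,0.2],[0,0,0]],
    [0,[0,0,0.2],[0,0,0]],
    [0,[0,0,0],[0,0,0]]
  ]
}}

```text
clock: 12.05
position: [0.5588, 0.042, 0.1105]
ee_rot: [0.084, -3.14, 0.0]
force: [-0.6, 0.3, -0.1]
width: 0.275
gripper_force: 50.0
```

Call:
{"api": "send_rows", "payload": {
  "increments": [
    [0,[0,0,0.2],[0,0,0]],
    [0,[0,0,0.2],[0,0,0]],
    [0,[0,0,0.2],[0,0,0]],
    [0,[0,0,0],[0,0,0]],
    [0,[0,0,0],[0,0,0]]
  ]
}}

```text
clock: 12.55
position: [0.559, 0.0419, 0.1049]
ee_rot: [-0.083, 3.14, 0.0]
force: [-1.6, -0.2, 2.6]
width: 0.273
gripper_force: 50.0
```

The rim has gone over the stud and is meeting the noses with almost no side force. I'll press on.

Call:
{"api": "send_rows", "payload": {
  "increments": [
    [0,[0,0,0.2],[0,0,0]],
    [0,[0,0,0.2],[0,0,0]],
    [0,[0,0,0.2],[0,0,0]],
    [0,[0,0,0],[0,0,0]],
    [0,[0,0,0],[0,0,0]]
  ]
}}

```text
clock: 13.05
position: [0.5585, 0.0413, 0.099]
ee_rot: [0.083, -3.14, 0.001]
force: [-4.7, -1.6, 9.5]
width: 0.268
gripper_force: 50.0
```

Call:
{"api": "send_rows", "payload": {
  "increments": [
    [0,[0,0,0.2],[0,0,0]],
    [0,[0,0,0.2],[0,0,0]],
    [0,[0,0,0.2],[0,0,0]],
    [0,[0,0,0],[0,0,0]],
    [0,[0,0,0],[0,0,0]]
  ]
}}

```text
clock: 13.55
position: [0.5581, 0.0412, 0.0923]
ee_rot: [0.083, -3.139, 0.001]
force: [-4.9, -3.5, 2.8]
width: 0.272
gripper_force: 50.0
```

Call:
{"api": "send_rows", "payload": {
  "increments": [
    [0,[0,0,0.2],[0,0,0]],
    [0,[0,0,0.2],[0,0,0]],
    [0,[0,0,0],[0,0,0]],
    [0,[0,0,0],[0,0,0]]
  ]
}}

```text
clock: 13.95
position: [0.5582, 0.0413, 0.0886]
ee_rot: [0.083, -3.139, 0.001]
force: [-5.5, -3.6, 6.0]
width: 0.277
gripper_force: 50.0
```

It clicked: the force fell from 9.5 to 2.8 N and is rising again. I'll ease off the side load and press to the stop.

Call:
{"api": "send_rows", "payload": {
  "increments": [
    [0,[0.1,-0.08,0.2],[0,0,0]],
    [0,[0,0,0.2],[0,0,0]],
    [0,[0,0,0],[0,0,0]],
    [0,[0,0,0],[0,0,0]]
  ]
}}

```text
clock: 14.35
position: [0.5589, 0.0412, 0.088]
ee_rot: [-0.083, 3.138, 0.002]
force: [-14.7, -1.9, 41.2]
width: 0.273
gripper_force: 50.0
```

Call:
{"api": "send_rows", "payload": {
  "increments": [
    [0,[0,0,0.2],[0,0,0]],
    [0,[0,0,0.1],[0,0,0]],
    [0,[0,0,0],[0,0,0]],
    [0,[0,0,0],[0,0,0]]
  ]
}}

```text
clock: 14.75
position: [0.5603, 0.0412, 0.0867]
ee_rot: [-0.082, 3.135, 0.002]
force: [-15.8, -2.9, 56.2]
width: 0.274
gripper_force: 50.0
```

Call:
{"api": "send_rows", "payload": {
  "increments": [
    [0,[0.1,0,-0.2],[0,0,0]],
    [0,[0,0,-0.15],[0,0,0]],
    [0,[0,0,0],[0,0,0]],
    [0,[0,0,0],[0,0,0]]
  ]
}}

```text
clock: 15.15
position: [0.5593, 0.0411, 0.0872]
ee_rot: [-0.083, 3.136, 0.001]
force: [-3.7, -2.8, 18.8]
width: 0.277
gripper_force: 50.0
```

```bash
python3 - <<'E'
from h import *
s=arm.observe(); print(s['position'],s['width'],s['force'],Ro.from_rotvec(s['ee_rot']).as_matrix().round(3)[:,2])
for n in('scene','side'): snap(n,f'pics/{n}5.png')
a=cv2.imread('pics/scene5.png');b=cv2.imread('pics/side5.png')
o=np.hstack([cv2.resize(a[150:265,280:395],(400,400),interpolation=2),cv2.resize(b[130:230,260:360],(400,400),interpolation=2)]); cv2.imwrite('pics/c5.png',o)
E
```

```text
[0.55929282 0.04110922 0.08723304] 0.2765301277238136 [-3.70596426 -2.80098776 18.7793639 ] [ 0.005  0.001 -1.   ]
```

View pics/c5.png

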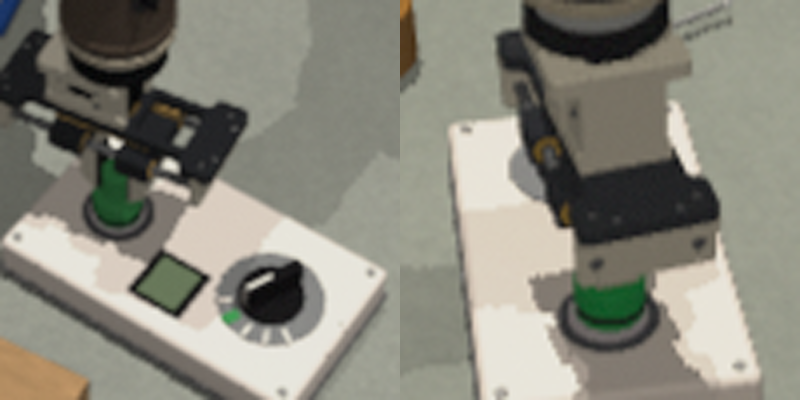

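The cap sits upright on its seat ring at (118,215) in the left crop, with no gap. The dial bar still points at the green mark at (232,316). The fingers are pressing with 19 N, well above the 7 N needed to hold the stud down. I'll hand the job in.

```bash
python3 -c "
from cell import arm
print(arm.sign_off())"
```

```text
the job is handed in; nothing more can be done
None
```

I turned the dial to the click at the green mark, snapped the small green cap onto the stud, and handed the job in with the gripper still pressing it down at about 19 N; no verdict came back.

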